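# Decant the drawer knobs and trade cup and bowl

## Task

Pour all six wooden ball knobs from the tall steel cup into the wooden bowl while the bowl still stands in its own bay of the tray. Then make the two trade bays: the bowl, with the knobs in it, stands flat where the cup was, and the empty cup stands upright where the bowl was. Spill no knob, set the cup and the bowl down without dropping them, and leave the glue bottle, the screwdriver and the tape measure alone.

Things in the scene. Friction and masses are not known exactly. Their poses are not given: they have to be found in the camera images.
- tray: Flat plywood tray with a wooden lip, fixed to the bench, 140 mm (x) by 276 mm (y), board 6 mm thick, lips 8 mm thick, their tops 18 mm above the bench. A lip across its middle parts it into two square bays, each 124 mm (x) by 126 mm (y) inside, side by side along y. Origin at the centre of its underside; z up.
- bay_left (a point): Centre of the floor of the tray's bay on the tray's +y side, 6 mm above the bench; axes as the tray's.
- bay_right (a point): Centre of the floor of the tray's bay on the tray's -y side, 6 mm above the bench; axes as the tray's.
- cup: Tall round steel cup, open at the top, 90 mm high, tapering from 74 mm outside diameter at the rim to 60 mm at the foot, wall 3 mm, floor 4 mm thick, no handle, about 130 g. At the start it stands in one of the two bays with the six knobs in it, filled to somewhat under half its height. Origin at the centre of its underside; z along its axis towards the mouth.
- bowl: Turned round dark-wood bowl, open at the top, empty at the start, 65 mm high, 104 mm outside and 86 mm inside diameter, nearly straight wall 9 mm thick that can be pinched at the rim, floor 9 mm thick, about 160 g. At the start it stands in the other bay. Origin at the centre of its underside; z along its axis towards the mouth.
- knob0: Round light-wood ball knob, 18 mm diameter, 10 g, with a small flush brass insert; it rolls. Starts in the cup. Origin at its centre.
- knob1: Round light-wood ball knob, 18 mm diameter, 10 g, with a small flush brass insert; it rolls. Starts in the cup. Origin at its centre.
- knob2: Round light-wood ball knob, 18 mm diameter, 10 g, with a small flush brass insert; it rolls. Starts in the cup. Origin at its centre.
- knob3: Round light-wood ball knob, 18 mm diameter, 10 g, with a small flush brass insert; it rolls. Starts in the cup. Origin at its centre.
- knob4: Round light-wood ball knob, 18 mm diameter, 10 g, with a small flush brass insert; it rolls. Starts in the cup. Origin at its centre.
- knob5: Round light-wood ball knob, 18 mm diameter, 10 g, with a small flush brass insert; it rolls. Starts in the cup. Origin at its centre.
- glue: Bystander: white glue bottle standing on the bench beside the tray, 54 mm diameter, 150 mm high. Origin at the centre of its underside.
- screwdriver: Bystander: screwdriver lying on the bench beside the tray, along its x axis, about 200 mm long. Origin under its middle.
- tape: Bystander: black tape measure on the bench beside the tray, 65 by 35 by 62 mm high. Origin at the centre of its underside.

How it is judged:
By the outcome, as a careful person would: the job done as asked, in the order asked, and still so for the second after the job is handed in, with the robot touching nothing.
It also fails if it takes over 72 s, if anything falls off the work surface, if the arm or the gripper's body presses on something with over 40 N, if the wrist force passes 120 N, or if a joint passes its speed limit or range.

## Robot

A 7-joint arm with a two-finger parallel gripper is mounted at the origin on the work surface. World frame = base frame: x ahead of the robot, y to its left, z up, the work surface at z = 0. Lengths are in m, angles in rad, forces in N, time in s.
With the tool pointing down it reaches from about 0.4 to 0.85 m from the base axis. Payload 10.4 kg.
Tool frame: the origin (TCP) lies between the finger pads; the fingertips stand 19 mm ahead of it and the grasp point (between the pads) is the TCP (manip.tips_ahead is the distance from the TCP to the fingertips, in m); z points along the fingers, y is the line along which they close (so a half turn about z gives the same grasp; the last joint's range is limited). The gripper opens to 85 mm and grips with 20 to 120 N. Pads are 22 mm wide; open, the fingers measure 114 mm over their backs; the gripper's body (76 mm by 85 mm) begins 54 mm behind the grasp point. The pads swing forward as they close: fully open they stand 13 mm farther back than shut.
Start: joints at [-0.023, 0.332, -0.065, 1.46, 0.022, 1.35, -0.088], TCP at [0.625, 0, 0.25] pointing down, gripper open.
Joint ranges: [-2.6, 2.6], [-0.5, 2.12], [-1.47, 1.34], [0.16, 2.42], [-1.27, 4.41], [0.06, 2.06], [-2.6, 2.6]. Speed limits (rad/s): [2.22, 2.22, 2.79, 2.79, 3.14, 3.14, 3.14].

## Interface

Orientations are given as a unit quaternion [x, y, z, w].
In Python, from workcell import manip, viewer gives the robot as it stands.
- The arm moves only by the tool arm_command, never from a script. Its argument "series" is text: rows parted by semicolons, each of 5 numbers parted by spaces: the closure, from 0 (fully open) to 1 (shut), then the shift along the tool's x, y, z normalised to -1 to 1, where 1 is 0.4 m, then the turn about the tool's z normalised to -1 to 1, where 1 is 180 degrees. In form: jaw tx ty tz spin; .... A call has exactly 10 rows; each row shifts and turns the commanded pose from where the row before left it, along the tool's axes as they then stand; what a row does not reach is not made up. A row lasts 1/8 s, in which the tool goes at most 62.5 mm and 10.7 degrees, less where a joint would pass 70% of its speed; a pose out of reach is approached as far as the arm can. A call with a number of a shift or a turn outside -1 to 1 is refused whole. A call with a gripper value outside its range is refused whole. The fingers move at their own pace and stop on an object; "newtons" is the grip in N (left out, the last holds). Time passes only in rows, so rows that do not move let the fingers close, or fill a call up. It gives the time, the measured TCP pose, the force, the opening and the grip force at its end, in the units of the state.
- manip.get_obs(): the state, without advancing time (a new reading comes with each control period).
- viewer.camera(name): name is "scene" or "side" or "wrist"; returns a dict with "pixels" (400x640x3 uint8, red, green, blue), "intrinsics" (3x3 intrinsics, pixels), "D" ([k1, k2, p1, p2, k3] as OpenCV has them; the pictures are not rectified), "extrinsics" (4x4, takes a point from world to camera coordinates). Camera axes: x right, y up, looking along -z (the intrinsics and any distortion apply to the point x, -y, -z); pixel columns grow to the right and rows downward; lengths in m; the calibration is good to about 2 mm. A picture is of the moment at which its call begins. There is no depth.
- manip.hand_in(): hands the job in; it is judged then, once.
The state is a dict: "clock": time; "joint_pos": joint angles; "joint_velocities": joint speeds; "tau": joint torques, N m; "position": TCP position; "ee_rot": TCP orientation; "ft_force": force on the tool from outside, world axes, zero at the start; "torque": the same for the moment, N m; "grip_width": opening from 0.0 (shut) to 1.0 (fully open); "grasp_force": force on a finger pad.
Only numpy, scipy, OpenCV 4.12 (cv2) and the standard library are available. Lean on these libraries where they do the work, as an engineer would, in place of code of your own. Each camera call takes 0.05 s, during which the arm holds its last target. There are 200 camera calls.

## Working session

There is one attempt and no reset: what is moved stays moved. The work goes in short steps, Python scripts to look and compute and a tool call to move; the robot and the scene stay as the last step left them, time stands still between calls to the robot, and variables do not carry over. Pictures are saved under pics/ and viewed, at most 10 in all, crops included, and the job is handed in when it is done.

Besides the shell and the picture viewer there is one more tool, called by a JSON object that holds its "method" and its "body". arm_command: Moves the arm, as the interface text tells. Scaled input: -1 to 1 covers 0.4 m each way for a shift and 180 degrees each way for a turn. Its arguments: {"type":"object","properties":{"series":{"type":"string"},"newtons":{"type":"number"}},"required":["series"]}

```bash
mkdir -p pics; ls
cat > h.py <<'E'
import numpy as np, cv2
from workcell import manip, viewer
def shot(n,f=None):
    c=viewer.camera(n)
    if f: cv2.imwrite(f,c["pixels"][:,:,::-1])
    return c
def ray(c,uv,z):
    """pixel -> world point on plane z"""
    K=np.array(c["intrinsics"],float);E=np.array(c["extrinsics"],float)
    p=cv2.undistortPoints(np.array([[uv]],float),K,np.array(c["D"],float))[0,0]
    d=E[:3,:3].T@np.array([p[0],-p[1],-1]);o=-E[:3,:3].T@E[:3,3]
    return o+d*(z-o[2])/d[2]
def proj(c,P):
    K=np.array(c["intrinsics"],float);E=np.array(c["extrinsics"],float)
    q=(E[:3,:3]@np.atleast_2d(P).T).T+E[:3,3]
    q=q*[1,-1,-1]
    return cv2.projectPoints(q.reshape(-1,1,3),np.zeros(3),np.zeros(3),K,np.array(c["D"],float))[0][:,0]
E
python3 - <<'E'
from h import *
a=shot("scene","pics/s0.png");b=shot("side","pics/d0.png")
for c in (a,b):
    E=np.array(c["extrinsics"]);print((-E[:3,:3].T@E[:3,3]).round(3))
print(manip.get_obs())
E
```

```text
pics
[ 0.982 -0.317  0.88 ]
[-0.015 -0.769  0.749]
{'clock': 0.1, 'joint_pos': array([-0.02264539,  0.33282523, -0.06467096,  1.46086863,  0.02160014,
        1.34989706, -0.08850237]), 'joint_velocities': array([ 0.00025547, -0.00201594, -0.0003993 , -0.00224844, -0.0014975 ,
        0.00122095, -0.00148923]), 'tau': array([ 9.25707973e-04, -6.26745987e+01,  4.87730233e-02, -3.92438293e+01,
        1.62844139e-02,  6.89412060e-03, -5.92459219e-05]), 'position': array([6.24684374e-01, 8.85468140e-06, 2.49579668e-01]), 'ee_rot': array([ 7.07094239e-01,  7.07119023e-01, -4.84302752e-04, -4.35842513e-04]), 'ft_force': array([-0.26222051,  0.30995155, -0.266841  ]), 'torque': array([-0.00417181,  0.01213154, -0.00788634]), 'grasp_force': 0.0, 'grip_width': 1.0029773011923815}
```

View pics/s0.png

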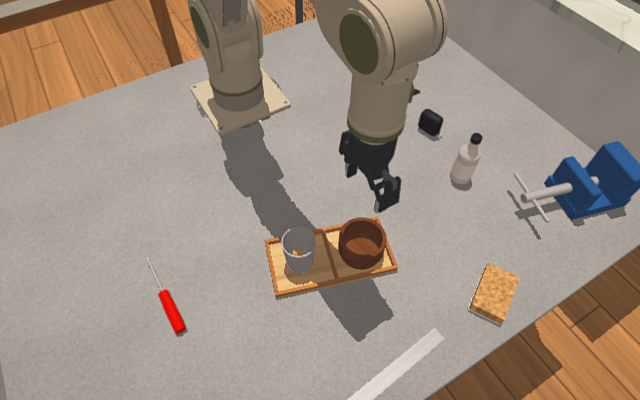

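View pics/d0.png

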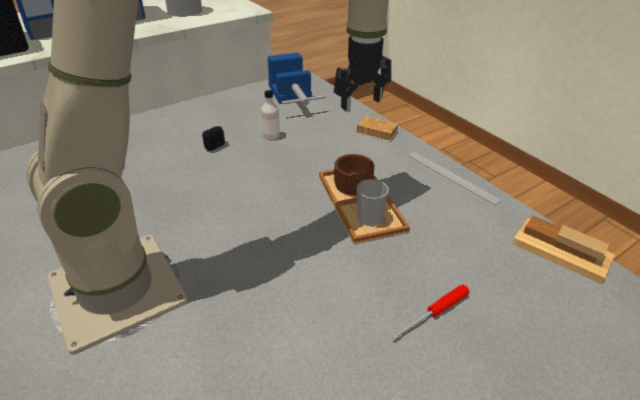

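The scene view shows the cup at about (298,250) in the −y bay and the bowl at about (362,243) in the +y bay. The glue and tape lie beyond the bowl, and the screwdriver is at the left near (165,300). I'll zoom in to measure.

Run:
```python
import cv2,numpy as np
a=cv2.imread("pics/s0.png")[210:305,255:405];b=cv2.imread("pics/d0.png")[145:245,310:415]
a=cv2.resize(a,None,fx=5,fy=5,interpolation=cv2.INTER_CUBIC)
b=cv2.resize(b,None,fx=5.5,fy=5.5,interpolation=cv2.INTER_CUBIC)
cv2.imwrite("pics/za.png",a);cv2.imwrite("pics/zb.png",b);print(a.shape,b.shape)
```

```text
(475, 750, 3) (550, 578, 3)
```

View pics/za.png

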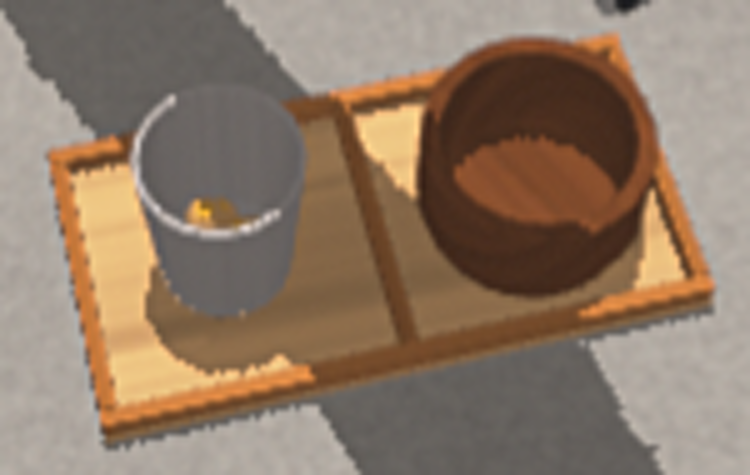

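View pics/zb.png

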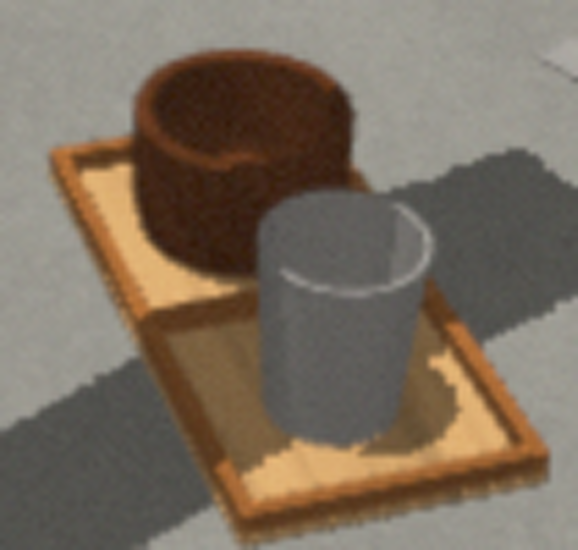

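The zooms give the tray lip corners, the cup rim (za centre about (218,160)) and the bowl rim (za centre about (539,136)). I'll cast rays from both views and compare.

Run:
```python
from h import *
a=shot("scene");b=shot("side")
A=lambda U,V:((U+.5)/5-.5+255,(V+.5)/5-.5+210)
B=lambda U,V:((U+.5)/5.5-.5+310,(V+.5)/5.5-.5+145)
print("scene corners");T=[ray(a,A(*p),.018)[:2] for p in [(50,155),(617,38),(712,290),(105,430)]];print(np.round(T,4))
T=np.array(T);print("c",T.mean(0),"sizes",[np.linalg.norm(T[i]-T[i-1]).round(4) for i in range(4)],"yaw deg",[np.degrees(np.arctan2(*(-(q-p)*[1,-1]))).round(2) for p,q in((T[0],T[1]),(T[3],T[2]))])
print("side corners",np.round([ray(b,B(*p),.018)[:2] for p in [(52,150),(240,520),(548,455)]],4))
def circ(c,M,l,r,t,bt,z,name):
    pts=np.array([ray(c,M(*p),z)[:2] for p in [l,r,t,bt]])
    print(name,"centre",((pts[0]+pts[1])/2).round(4),((pts[2]+pts[3])/2).round(4),"d",np.linalg.norm(pts[0]-pts[1]).round(4),np.linalg.norm(pts[2]-pts[3]).round(4))
circ(a,A,(132,160),(305,160),(218,85),(218,238),.096,"cup s")
circ(b,B,(257,244),(433,244),(345,190),(345,298),.096,"cup d")
circ(a,A,(420,136),(657,136),(539,38),(539,235),.071,"bowl s")
circ(b,B,(133,108),(353,108),(243,50),(243,165),.071,"bowl d")
print("screwdriver",[ray(a,p,.01)[:2].round(3) for p in [(150,258),(185,330)]],"glue",ray(a,(461,185),0)[:2].round(3))
```

```text
scene corners
[[ 0.4926 -0.163 ]
 [ 0.5745  0.0984]
 [ 0.7047  0.0567]
 [ 0.6248 -0.2043]]
c [ 0.59915303 -0.05306336] sizes [np.float64(0.1385), np.float64(0.2739), np.float64(0.1368), np.float64(0.273)] yaw deg [np.float64(-17.38), np.float64(-17.03)]
side corners [[ 0.5718  0.0997]
 [ 0.4881 -0.1635]
 [ 0.6214 -0.2042]]
cup s centre [ 0.5753 -0.1176] [ 0.5751 -0.1178] d 0.0723 0.0735
cup d centre [ 0.5733 -0.1179] [ 0.5739 -0.1171] d 0.074 0.0757
bowl s centre [0.6235 0.0139] [0.6225 0.0147] d 0.103 0.0994
bowl d centre [0.623  0.0159] [0.6241 0.0175] d 0.1031 0.0966
screwdriver [array([ 0.395, -0.406]), array([ 0.593, -0.398])] glue [0.596 0.349]
```

Run:
```python
from h import *
a=shot("scene");b=shot("side")
for n,c in(("scene",a),("side",b)):
    for z in (.25,.244,.231): print(n,z,proj(c,[[.625+s*.05,0,z] for s in(-1,1)]).round(1).tolist())
x=np.vstack([cv2.resize(a["pixels"][110:220,320:430],None,fx=5,fy=5)[:,:,::-1]]);y=cv2.resize(b["pixels"][30:115,325:405],None,fx=5,fy=5)[:,:,::-1]
o=np.zeros((560,800,3),np.uint8);o[:550,:400]=x[:,75:475];o[:425,400:800]=y;cv2.imwrite("pics/f.png",o)
```

```text
scene 0.25 [[349.9, 172.3], [381.2, 210.1]]
scene 0.244 [[349.7, 174.4], [380.8, 212.0]]
scene 0.231 [[349.3, 178.6], [379.9, 216.1]]
side 0.25 [[345.0, 108.8], [378.8, 98.2]]
side 0.244 [[344.9, 111.2], [378.6, 100.5]]
side 0.231 [[344.7, 116.3], [378.2, 105.4]]
```

View pics/f.png

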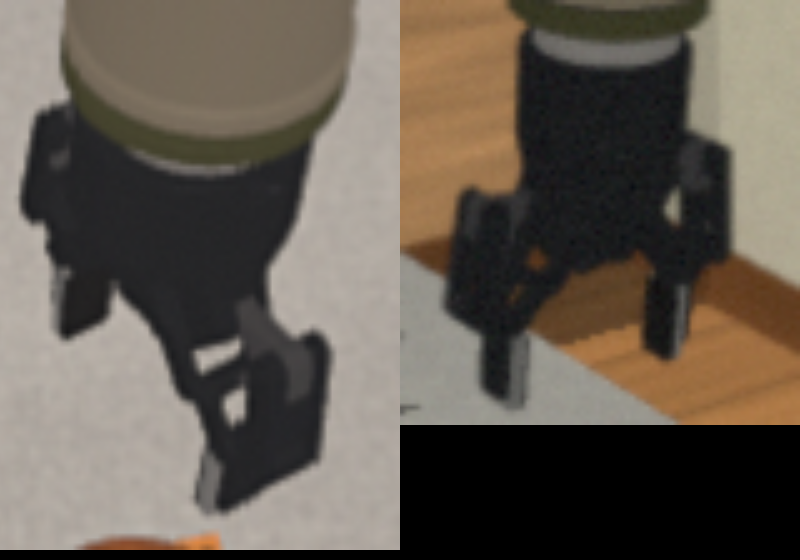

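The side view puts the open fingertips only about 6 mm ahead of the TCP. At the cup's width the pad centre, which is also the pivot axis, is therefore about 10 mm behind the TCP. The tool can't tilt, so I'll pour by pivoting the cup in the grip: against the fixed lip first, then on the bowl rim.

{"method": "arm_command", "body": {"series": "0 0 0 0 0.048; 0 0 0 0 0.048; 0 -0.106 -0.011 0 0; 0 -0.106 -0.011 0 0; 0 -0.106 -0.011 0 0; 0 0 0 0.11 0; 0 0 0 0.11 0; 0 0 0 0.11 0; 0 0 0 0 0; 0 0 0 0 0", "newtons": 20}}

```text
clock: 1.55
position: [0.5756, -0.1177, 0.1202]
ee_rot: [0.805, 0.593, 0.001, 0.001]
ft_force: [-0.2, 0.1, 0.8]
grip_width: 1.0
grasp_force: 0.0
```

```bash
cat >> h.py <<'E'
from scipy.spatial.transform import Rotation as Ro
def st(jp=False):
    """TCP in tray frame (mm): x, y, z; yaw error deg; force in tray frame"""
    o=manip.get_obs();c=np.array([.5975,-.053]);M=np.array([[.955,-.297],[.297,.955]])
    t=M@(o["position"][:2]-c)*1e3;f=M@o["ft_force"][:2]
    R=Ro.from_quat(o["ee_rot"]).as_matrix()
    print("t%.2f tray xy %.1f %.1f z %.1f yaw %.2f tilt %.2f F %.1f %.1f %.1f grip %.1f w %.1fmm"%(o["clock"],*t,o["position"][2]*1e3,np.degrees(np.arctan2(R[1,0],R[0,0])),np.degrees(np.arccos(-R[2,2])),*f,o["ft_force"][2],o["grasp_force"],o["grip_width"]*85))
E
python3 -c "
from h import *;st()"
```

```text
t1.55 tray xy -1.7 -68.3 z 120.2 yaw 72.72 tilt 0.12 F -0.2 0.0 0.8 grip 0.0 w 85.0mm
```

{"method": "arm_command", "body": {"series": "0 0 -0.003 0.07 0; 0 0 0 0.07 0; 0 0 0 0 0; 0.25 0 0 0 0; 0.25 0 0 0 0; 0.25 0 0 0 0; 0.25 0 0 0 0; 0.25 0 0 0 0; 0.25 0 0 0 0; 0.25 0 0 0 0", "newtons": 20}}

```text
clock: 2.8
position: [0.575, -0.1174, 0.065]
ee_rot: [0.805, 0.593, 0.001, 0.001]
ft_force: [-0.7, -0.0, 7.7]
grip_width: 0.852
grasp_force: 21.7
```

```bash
python3 -c "
from h import *;st()"
```

```text
t2.80 tray xy -2.3 -68.2 z 65.0 yaw 72.71 tilt 0.22 F -0.7 -0.2 7.7 grip 21.7 w 72.4mm
```

The pads touch the taper only at their top edge. I'll regrip at the rim, which gives a cleaner pivot axis and room under the palm.

{"method": "arm_command", "body": {"series": "0 0 0 0 0; 0 0 0 0 0; 0 0 0 0.0 0; 0 0 0 -0.048 0; 0 0 0 0 0; 0.2 0 0 0 0; 0.2 0 0 0 0; 0.2 0 0 0 0; 0.2 0 0 0 0; 0.2 0 0 0 0", "newtons": 20}}

```text
clock: 4.05
position: [0.5743, -0.1172, 0.0826]
ee_rot: [0.805, 0.593, 0.001, 0.001]
ft_force: [-1.0, 0.1, 9.9]
grip_width: 0.854
grasp_force: 20.3
```

```bash
python3 -c "
from h import *;st()"
```

```text
t4.05 tray xy -3.1 -68.3 z 82.6 yaw 72.72 tilt 0.11 F -1.0 -0.2 9.9 grip 20.3 w 72.6mm
```

{"method": "arm_command", "body": {"series": "0.2 0 0 -0.03 0; 0.2 0 0 -0.07 0; 0.2 -0.03 0 0 0; 0.2 -0.05 0 0 0; 0.2 -0.06 0 0 0; 0.2 -0.06 0 0 0; 0.2 -0.05 0 0 0; 0.2 -0.025 0 0.03 0; 0.2 0 0 0.06 0; 0.2 0 0 0 0"}}

```text
clock: 5.3
position: [0.5392, -0.2214, 0.0829]
ee_rot: [0.805, 0.593, -0.001, -0.002]
ft_force: [-0.2, -0.1, -1.3]
grip_width: 0.857
grasp_force: 24.7
```

Run:
```python
from h import *;st()
a=shot("scene");b=shot("side")
x=cv2.resize(a["pixels"][180:300,220:340],None,fx=3.3,fy=3.3);y=cv2.resize(b["pixels"][120:270,310:460],None,fx=2.6,fy=2.6)
o=np.zeros((400,800,3),np.uint8);o[:396,:396]=x[:,:,::-1];o[:390,400:790]=y[:,:,::-1];cv2.imwrite("pics/g.png",o)
```

```text
t5.30 tray xy -5.7 -178.1 z 82.9 yaw 72.75 tilt 0.27 F -0.2 -0.2 -1.3 grip 24.7 w 72.8mm
```

View pics/g.png

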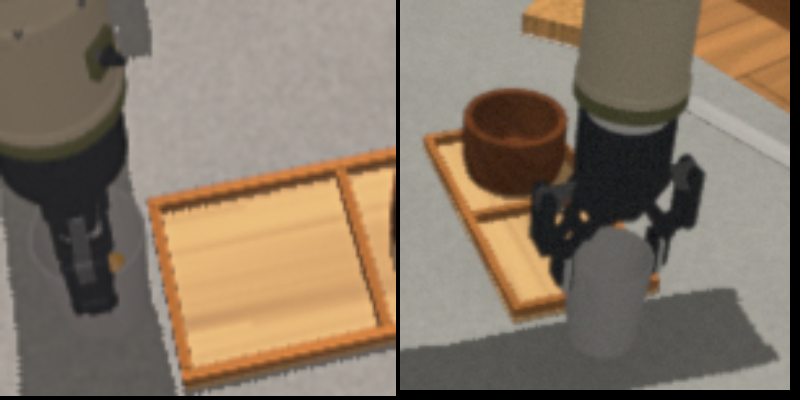

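The cup hangs upright just outside the tray's −y lip. Next I'll tilt it over that lip.

{"method": "arm_command", "body": {"series": "0.2 0.0225 0 -0.004 0; 0.2 0.0245 0 -0.005 0; 0.2 0.0245 0 -0.005 0; 0.2 0.0245 0 -0.005 0; 0.2 0.0245 0 0.004 0; 0.2 0.0245 0 0.004 0; 0.2 0.0245 0 0.004 0; 0.2 0.022 0 0.012 0; 0.2 0.022 0 0.012 0; 0.2 0.022 0 0.012 0"}}

```text
clock: 6.65
position: [0.5688, -0.1319, 0.0734]
ee_rot: [0.805, 0.593, -0.0, 0.0]
ft_force: [-0.2, -3.1, -0.4]
grip_width: 0.86
grasp_force: 24.7
```

Run:
```python
from h import *;st()
b=shot("side")
y=cv2.resize(b["pixels"][140:260,320:440],None,fx=4,fy=4)
cv2.imwrite("pics/g2.png",y[:,:,::-1])
```

```text
t6.65 tray xy -4.0 -83.9 z 73.4 yaw 72.71 tilt 0.02 F 0.8 -3.0 -0.4 grip 24.7 w 73.1mm
```

View pics/g2.png

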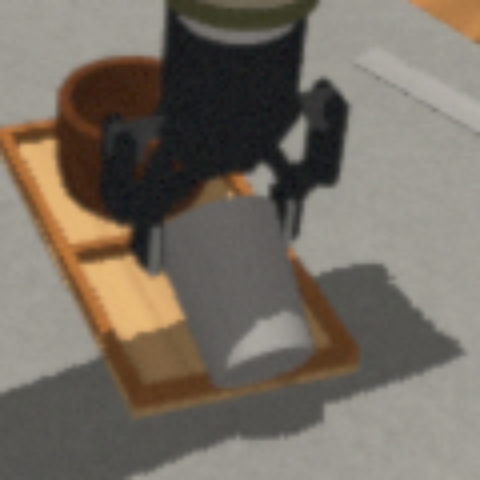

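{"method": "arm_command", "body": {"series": "0.2 0.019 0 0.023 0; 0.2 0.019 0 0.023 0; 0.2 0 0 -0.04 0; 0.2 0 0 -0.07 0; 0.2 0.02 0 -0.065 0; 0.2 0.05 0.005 0 0; 0.2 0.065 0.005 0 0; 0.2 0.065 0.005 0 0; 0.2 0.05 0.0025 0 0; 0.2 0.025 0 0 0"}}

```text
clock: 7.95
position: [0.6126, -0.0136, 0.125]
ee_rot: [0.805, 0.593, -0.0, -0.0]
ft_force: [-0.7, -3.4, -1.6]
grip_width: 0.86
grasp_force: 24.6
```

Run:
```python
from h import *;st()
b=shot("side");a=shot("scene")
y=cv2.resize(b["pixels"][100:220,300:420],None,fx=3.3,fy=3.3)
x=cv2.resize(a["pixels"][150:270,280:400],None,fx=3.3,fy=3.3)
cv2.imwrite("pics/g3.png",np.hstack([x,y])[:,:,::-1])
```

```text
t7.95 tray xy 2.8 42.1 z 125.0 yaw 72.79 tilt 0.05 F 0.3 -3.5 -1.6 grip 24.6 w 73.1mm
```

View pics/g3.png

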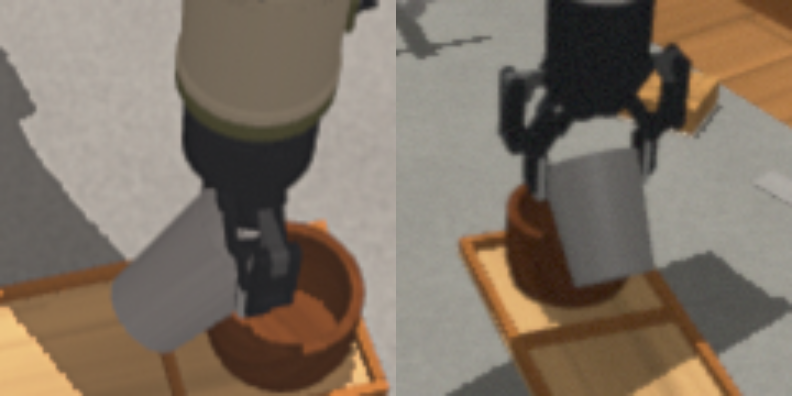

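The cup holds its tilt, with its mouth over the bowl and its lower wall near the −y rim. Next I'll lower it onto the rim while advancing, so the mouth turns down.

{"method": "arm_command", "body": {"series": "0.2 0.005 0.001 0.0125 0; 0.2 0.005 0 0.0125 0; 0.2 0.005 0 0.0125 0; 0.2 0.0083 0 0.007 0; 0.2 0.0083 0 0.007 0; 0.2 0.0083 0 0.007 0; 0.2 0.005 0 0.0064 0; 0.2 0.005 0 0.0064 0; 0.2 0.005 0 0.0064 0; 0.2 0.005 0 0.0064 0"}}

```text
clock: 9.3
position: [0.6205, 0.0079, 0.092]
ee_rot: [0.805, 0.593, 0.0, 0.0]
ft_force: [0.6, 0.5, 3.7]
grip_width: 0.858
grasp_force: 25.2
```

Run:
```python
from h import *;st()
shot("side","pics/p1b.png");a=shot("scene","pics/p1.png")
h=cv2.cvtColor(a["pixels"],cv2.COLOR_RGB2HSV)
# dark-wood bowl mask extents
def bowl(c):
    H=cv2.cvtColor(c["pixels"],cv2.COLOR_RGB2HSV)
    m=((H[...,0]<12)&(H[...,1]>130)&(H[...,2]<120)).astype(np.uint8)
    n,l,s,_=cv2.connectedComponentsWithStats(m[200:310,250:420]);k=1+s[1:,4].argmax();print(s[k])
bowl(a)
```

```text
t9.30 tray xy 3.9 65.0 z 92.0 yaw 72.70 tilt 0.06 F 0.4 0.6 3.7 grip 25.2 w 72.9mm
[ 92  22  45  46 645]
```

{"method": "arm_command", "body": {"series": "0.2 0.0046 0 0.0033 0; 0.2 0.0046 0 0.0033 0; 0.2 0.0046 0 0.0033 0; 0.2 0.0046 0 0.0033 0; 0.2 0.0046 0 0.0033 0; 0.2 0.0046 0 0.0033 0; 0.2 0 0 0 0; 0.2 0 0 0 0; 0.2 0 0 0 0; 0.2 0 0 0 0"}}

```text
clock: 10.65
position: [0.6234, 0.0184, 0.084]
ee_rot: [0.805, 0.593, 0.0, 0.0]
ft_force: [1.0, 0.2, 2.7]
grip_width: 0.852
grasp_force: 25.2
```

Run:
```python
from h import *;st()
b=shot("side");a=shot("scene")
y=cv2.resize(b["pixels"][100:220,300:420],None,fx=3.3,fy=3.3)
x=cv2.resize(a["pixels"][180:300,300:420],None,fx=3.3,fy=3.3)
cv2.imwrite("pics/g4.png",np.hstack([x,y])[:,:,::-1])
```

```text
t10.65 tray xy 3.6 75.9 z 84.0 yaw 72.71 tilt 0.00 F 0.9 0.5 2.7 grip 25.2 w 72.4mm
```

View pics/g4.png

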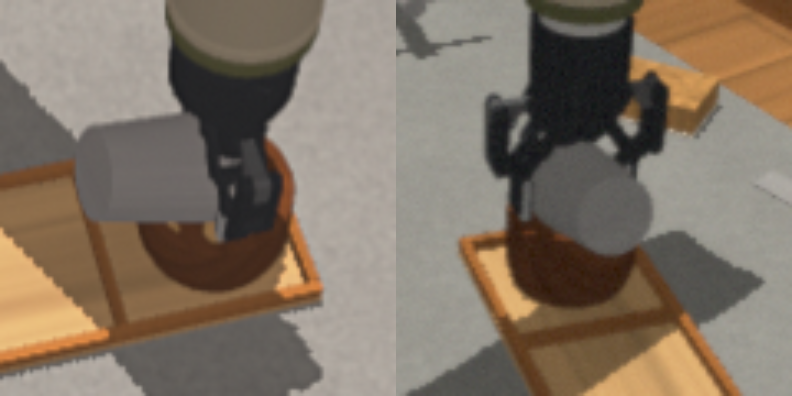

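At about 100° knobs are already visible in the bowl, near (175,230) in the left crop. I'll tip slightly more and jiggle to empty the cup fully.

{"method": "arm_command", "body": {"series": "0.2 0 0 0.003 0; 0.2 0 0 0.003 0; 0.2 -0.006 0 0 0; 0.2 0.006 0 0 0; 0.2 -0.006 0.003 0 0; 0.2 0.006 -0.003 0 0; 0.2 0 0 0 0; 0.2 0 0 0 0; 0.2 0 0 -0.06 0; 0.2 -0.01 0 -0.12 0"}}

```text
clock: 12.0
position: [0.62, 0.0148, 0.1513]
ee_rot: [0.805, 0.593, -0.003, -0.002]
ft_force: [0.4, 0.8, -2.1]
grip_width: 0.85
grasp_force: 24.9
```

Run:
```python
from h import *;st()
for n in("scene","side"):
    c=shot(n,f"pics/q_{n}.png");H=cv2.cvtColor(c["pixels"],cv2.COLOR_RGB2HSV)
    uv=proj(c,[[.6235,.0165,.02]])[0].round().astype(int);print(n,uv)
    m=((H[...,0]>12)&(H[...,0]<32)&(H[...,1]>60)&(H[...,2]>110)).astype(np.uint8)
    w=m[uv[1]-16:uv[1]+14,uv[0]-24:uv[0]+24]
    print("\n".join("".join(".#"[v] for v in r) for r in w),w.sum())
```

```text
t12.00 tray xy 1.4 71.4 z 151.3 yaw 72.74 tilt 0.38 F 0.2 0.9 -2.1 grip 24.9 w 72.2mm
scene [361 248]
...........................#....................
.........................####...................
........................#####...................
........................######..................
........................########................
........................########................
..####.........#........########................
######.......#####........######................
######......#######.............................
#####......########.............................
#####.......#######.............................
#####.......#######.............................
#####.......#######.............................
#####........#####..............................
#####.........###.......####....................
#####..........###.....#######..................
#####...........##.....#######..................
#####............#....########..................
#####.................########..................
#####..................#######..................
######............
[... 1264 characters left out ...]
..........
#####...........................................
######..........................................
######.....................................##...
######.....................................##...
#######...................................####..
#######..................................######.
#######..................................######.
########................................########
#########...............................########
##########..............................########
############...........................#########
##############...........................#######
#################........................#######
###################..............##.......###### 246
```

{"method": "arm_command", "body": {"series": "0.2 0 0 -0.05 0; 0.2 0 0 -0.08 0; 0.2 0 0 -0.08 0; 0.2 0 0 -0.05 0; 0.2 0 0 0 0; 0.2 0 0 0 0; 0.2 0 0 0 0; 0.2 0 0 0 0; 0.2 0 0 0 0; 0.2 0 0 0 0"}}

```text
clock: 13.35
position: [0.6222, 0.0147, 0.2575]
ee_rot: [0.805, 0.593, -0.0, -0.0]
ft_force: [-0.1, 0.1, -2.8]
grip_width: 0.855
grasp_force: 24.9
```

Run:
```python
from h import *;st()
c=shot("scene","pics/q2.png");H=cv2.cvtColor(c["pixels"],cv2.COLOR_RGB2HSV)
w=H[222:266,338:388]
s="\n".join("".join(" .:-=+*#%@"[min(9,v//26)] for v in r) for r in w[...,2]);print(s)
m=(w[...,0]>12)&(w[...,0]<32)
print("\n".join("".join(".#"[int(v)] for v in r) for r in m))
```

```text
t13.35 tray xy 3.5 72.0 z 257.5 yaw 72.72 tilt 0.00 F -0.1 0.0 -2.8 grip 24.9 w 72.7mm
*********##*+===--:::::::::::::::::::-====++******
*****##%#*++===-:::::::::::::::::::::::-====+*****
#####%%%%+====-:::::::::::::::::::::::::-====+****
%%%%%%%%*====-::::::::::::::::::::::::::::-===+***
%%%#***++===-::::::::::::::::::::::::::::::-===+**
***+=======-::::::::::::::::::::::::::::::::-===+*
=---=====+=::::::::::::::::::::::::::::::::::===+*
====++=-==-::::::::::::::::::::::::::::::::::-===+
++%%@#-:==::::::::::::::::::::::::::::::::::::-===
%%@@@*::--:::::::::::::::::::::::::::::::::::::===
@@@@@+:::::::::::::::::::=+=-::::::::::::::::::-+=
@@@@@+:::::::::::::::::-+%%%#+:::::::::::::::::-++
@@@@@=:::::::::::::::::+#@@@@#=:::::::::::::::::=+
@@@@%-::::::::::::::::-#%%@@%%*-::::::::::::::::=+
@@@@%-:-::::::::::::::-##%%%%#*-::::::::::::::::-+
@@@@%-:-:::::--::::::-=+*#####*-::::::::::::::::-+
@@@@#-::-:::=*%*-::=====+******==-::::::::::::::-+
@@@@*::::::+%@@%#+=====-=++++=+++===-:::::::::::-+
@@@@+:::::-#%@@%%#+====:-------+++++==-:::::::::-+
%%@@=:::::=#%%%%%#+======:::::-+++++++==::::
[... 2774 characters left out ...]
........#######......................
######................#####......................#
######..........................................##
#######.........................................##
#######.........................................##
########.......................................###
########......................................####
#########.....................................####
##########...................................#####
##########..................................######
############...............................#######
#############............................#########
##############..........................##########
###############........................###########
```

Three knobs are visible for sure, and the near wall hides part of the bowl floor. Next I'll move over the empty bay and use quick vertical stops so the empty cup swings back toward hanging.

{"method": "arm_command", "body": {"series": "0.2 -0.09 -0.005 0 0; 0.2 -0.1 -0.005 0 0; 0.2 -0.1 -0.004 0 0; 0.2 0 0 0.12 0; 0.2 0 0 0 0; 0.2 0 0 -0.15 0; 0.2 0 0 0 0; 0.2 0 0 0.15 0; 0.2 0 0 0 0; 0.2 0 0 0 0"}}

```text
clock: 14.65
position: [0.5833, -0.0941, 0.2118]
ee_rot: [0.805, 0.593, 0.001, 0.001]
ft_force: [1.0, -0.7, -0.6]
grip_width: 0.855
grasp_force: 25.2
```

```bash
cat >> h.py <<'E'
def asc(c,P,hu,hv,step=2,mode=2,lo=20,hi=230):
    """print brightness/sat/hue map of a window around world point P"""
    u,v=proj(c,[P])[0].round().astype(int)
    H=cv2.cvtColor(c["pixels"],cv2.COLOR_RGB2HSV)[max(0,v-hv):v+hv:step,max(0,u-hu):u+hu:step//1]
    print(u,v);g=np.clip((H[...,mode].astype(int)-lo)*10//(hi-lo),0,9)
    print("\n".join("".join(" .:-=+*#%@"[k] for k in r) for r in g))
E
python3 - <<'E'
from h import *;st()
p=manip.get_obs()["position"];c=shot("side","pics/u1.png");asc(c,p+[0,-.02,.0],45,40,1,2,40,180)
E
```

```text
t14.65 tray xy -1.3 -43.5 z 211.8 yaw 72.75 tilt 0.10 F 1.2 -0.3 -0.6 grip 25.2 w 72.7mm
379 144
%%%%%%%%*:   .---:::..                                      .-.. .       -###*+++=========
%%%%%%%#+.     ....  ..                                    .+=..        .+#%%%#*+++=======
%%%%%%%#=.         ....                                    =##=.. .     .+#%%%%%#+++======
#%%%%#%#=.        . ..                                    -#%#+.        :*%%%%@@%%#++=====
%%%%##%#=.         . ..                                  .*###+         -%@@%%%%@@@%*++===
%%#%%%%%=.         ..:=-                                 =##%%=         -@@@@@%%%@@@%%*++=
%%%%%%%%=.         .-*##=                               =#%%%%-         =@@@@@@@%%%%@@%#*+
%%%%%%%#=.         .+###-                              :#%%@@%-         =@@@@@@@@%%%%%@%%#
%%%%%%%#+.         .*##+.                              .%@@@@@-         +@@@@@@@@@@%%%%@@@
%%%%%%%%=         .-#%*:                                +@@@@@:        .*@@@@@@@@@@@@%%%@@
%%%%%%%%-         :=##-                                 :#@@@%.        :#@@@@@@@@@@@@@@@%@
%%
[... 5576 characters left out ...]
........:------=+*##%%%%%%%%%%%%%%%%%%%%%%%%%%%%%%%%%%%%%%%%%%%
............................:......::.:--=*#%#%%%%%%%%%%%%%%%%%#%%%%%%%%%%%%%%%%%%%%%%%%%%
:..:................. ....:...........:--=%%%%%%%%%%%%%%%#%%%%%%%%%%%%%%%%%%%%%%%%%%%%%%%%
-.................................. . :--=%@%%%%%%%%%%%%%%#%%%%%%%%%%%%%%%%%%%%%%%%%%%%%%%
=...:................. ...............-=-=%@%%%%%%%%%%%%%%%%%%%%%%%%%%%%%%%%%%%%%%%%%%%%%%
*:..:........................... .  .:==-=%@@%%%%%%%%%%%%%%#%%%%%%%%%%%%%%%%%%%%%%%%%%%%%%
#:...:.......................... ....=++=-*@@@%%%%%%%%%%%%%%%%%%%%%%%%%%%%%%%%%%%%%%%%%%%%
%-..........................  ...  .:+++==+@@@%%%%%%%%%%%%%%%%%%%%%%%%%%%%%%%%%%%%%%%%%%%%
```

The cup has swung back to nearly hanging, with its foot still slightly toward −y. I'll move out over the bench at −y and jerk a few more times.

{"method": "arm_command", "body": {"series": "0.2 -0.09 0 0 0; 0.2 -0.095 0 0 0; 0.2 -0.095 0 0 0; 0.2 -0.085 0 0 0; 0.2 0 0 0.13 0; 0.2 0 0 -0.15 0; 0.2 0 0 0 0; 0.2 0 0 0.15 0; 0.2 0 0 0 0; 0.2 0 0 0 0"}}

```text
clock: 15.95
position: [0.5402, -0.2342, 0.1602]
ee_rot: [0.805, 0.593, 0.001, 0.001]
ft_force: [-0.7, -0.5, -0.5]
grip_width: 0.852
grasp_force: 25.7
```

Run:
```python
from h import *;st()
p=manip.get_obs()["position"];c=shot("side","pics/u2.png");asc(c,p+[0,0,-.03],32,32,1,2,40,180)
c=shot("wrist","pics/w2.png");print(np.array(c["extrinsics"]).round(3).tolist())
c=shot("scene","pics/s2.png")
asc(c,p+[0,0,.0],28,24,1,1,0,200)
```

```text
t15.95 tray xy -0.9 -190.1 z 160.2 yaw 72.72 tilt 0.15 F -0.5 -0.7 -0.5 grip 25.7 w 72.4mm
397 209
.          :#+:       -+.                   -#%%=.              
.          :*-         .            :===-==+#%%%%=              
           .-                   .:-=#%%%%%%%%%%%%#.             
.          .                 -===#%#%%%%%%%%%%%%##:             
                            -#%%%%%%%%%%%%%%%%%%-:           .::
                           .+%%%%%%%%%%%%%%%%%%%:           :+##
                          .=#%%%%%%%%%%%%%%%%%%%.          .*%%%
                :         =#%%%%%%%%%%%%%%%%%%%#.         .=%%@%
.                      ..=#%%%%%%%%%%%%%%%%%%%%*      .   -#%%%%
.                     :+*#%%%%%%%%%%%%%%%%%%%%%+     .-: .*%%%%%
..                   .+%%%%%%%%%%%%%%%%%%%%%%%#=      =-..*%%%%%
...                  =#%%%%%%%%%%%#%%###****+*+-..   .== :%%%%%%
.:=:                -#%%%%%%%%%##***++++=======----  .=- -%%%%%%
-===.              -#%%%%%%#**+++++===========-----. :=: =%%@%%%
*===-:  .         .#%%#**++===+===============-----. -=..*%%%%%%
+=+***++#:        -%#+====
[... 5319 characters left out ...]
 ...  .   ..... 
 . .     .           .                   .. . ... ......
   .   .             .      .       .  . ..    . .......
              .               .         ....  .   ......
 ..           .  .     .     .        ..... . .   ......
 ...        .    .           .       ..  .  . ... ......
 . .                         .    .  .     . ...........
.  .                   .              . .    .  ........
               .          .           .  .   . . .......
 ..            .  ...      .....     ..   ....   .......
         ..  ..   ...              ...  .. ..     ......
. . .    .. .     . .             ...   ..         .....
.     .       . .. . . .    .    .  .   .   ....  ......
```

Run:
```python
from h import *
o=manip.get_obs();c=shot("side");A=o["position"]+[0,0,.0134]
yh=np.array([.297,.955,0]);xh=np.array([.955,-.297,0]);zh=np.array([0,0,1.]);t=np.linspace(0,2*np.pi,60)[:,None]
for th in range(0,111,15):
    s,k=np.sin(np.radians(th)),np.cos(np.radians(th));u=s*yh+k*zh;n=k*yh-s*zh
    f=proj(c,A-.09*u+.03*(np.cos(t)*xh+np.sin(t)*n))-[365,177]
    m=proj(c,A+.037*(np.cos(t)*xh+np.sin(t)*n))-[365,177]
    q=lambda p:(p.min(0).round().tolist(),p.max(0).round().tolist())
    print(th,"foot",q(f),"mouth",q(m))
```

```text
0 foot ([15.0, 40.0], [43.0, 59.0]) mouth ([15.0, 5.0], [52.0, 27.0])
15 foot ([20.0, 49.0], [49.0, 62.0]) mouth ([15.0, 9.0], [52.0, 23.0])
30 foot ([24.0, 55.0], [54.0, 63.0]) mouth ([15.0, 12.0], [52.0, 19.0])
45 foot ([29.0, 57.0], [59.0, 63.0]) mouth ([16.0, 11.0], [52.0, 20.0])
60 foot ([33.0, 51.0], [63.0, 63.0]) mouth ([16.0, 8.0], [51.0, 23.0])
75 foot ([37.0, 43.0], [66.0, 61.0]) mouth ([16.0, 4.0], [51.0, 27.0])
90 foot ([39.0, 31.0], [68.0, 56.0]) mouth ([17.0, 0.0], [51.0, 30.0])
105 foot ([40.0, 18.0], [69.0, 48.0]) mouth ([17.0, -2.0], [50.0, 33.0])
```

Projecting the foot circle puts the remaining tilt at about 30°. I'll touch the foot edge to the bench and drag −y to stand the cup up.

{"method": "arm_command", "body": {"series": "0.2 0 0 0.08 0; 0.2 0 0 0.09 0; 0.2 0 0 0.03 0; 0.2 0 0 0.006 0; 0.2 -0.031 0 -0.002 0; 0.2 -0.031 0 -0.002 0; 0.2 -0.03 0 0.006 0; 0.2 -0.03 0 0.006 0; 0.2 0 0 0.003 0; 0.2 0 0 0 0"}}

```text
clock: 17.4
position: [0.5264, -0.2825, 0.0743]
ee_rot: [0.806, 0.592, 0.001, 0.003]
ft_force: [-2.0, -2.4, 13.8]
grip_width: 0.853
grasp_force: 27.0
```

Run:
```python
from h import *;st()
o=manip.get_obs();c=shot("side","pics/u3.png");A=o["position"]+[0,0,.0134]
yh=np.array([.297,.955,0]);xh=np.array([.955,-.297,0]);zh=np.array([0,0,1.]);t=np.linspace(0,2*np.pi,60)[:,None]
u0=proj(c,[o["position"]+[0,0,-.04]])[0].round().astype(int)-[32,28]
for th in (-10,0,10,20,30):
    s,k=np.sin(np.radians(th)),np.cos(np.radians(th));u=s*yh+k*zh;n=k*yh-s*zh
    f=proj(c,A-.09*u+.03*(np.cos(t)*xh+np.sin(t)*n))-u0
    print(th,f.min(0).round().tolist(),f.max(0).round().tolist())
asc(c,o["position"]+[0,0,-.04],32,28,1,2,40,180)
```

```text
t17.40 tray xy 0.2 -240.3 z 74.3 yaw 72.67 tilt 0.32 F -1.2 -2.9 13.8 grip 27.0 w 72.5mm
-10 [14.0, 23.0] [41.0, 46.0]
0 [16.0, 30.0] [44.0, 50.0]
10 [19.0, 36.0] [47.0, 53.0]
20 [22.0, 41.0] [51.0, 55.0]
30 [25.0, 46.0] [54.0, 56.0]
402 259
@@*.                          :-=============+##+           -#%%
@@+               .          :-================+=          .+%%%
@@=              ..         .-===============-==-      .   =#%%%
@%+.                        -================-=--:    .-: :#%%%%
#*=:                     ..:================-=-=--:   .=- -%%%%%
=--:                    -===================-==----:  .=-.=%%@%%
-==-:                  :====================-====---  :-:.+%%@@%
+=++=.                :====================-===-----. -=.:*%%%@%
#****-               .-=====================--------:.--.-#%%@@%
+***#+:              -=====================-==-------.==.=%@%@@%
*#%%%%+: .          .========================--------:=-.+%@%@@%
%%%%%%%+==:       .::==========================------:=--*@@%@@%
%%%%%%%%%#-      -==.-=======================---------==*%@@@@%%
%%%%%%%%%%-  
[... 2081 characters left out ...]
-----------============-===-----------------------
------------------------=-==========-===------------------------
-------------------------=============--------------------------
--------------------------=--========---------------------------
------------------------------=---=-----------------------------
----------------------------------------------------------------
----------------------------------------------------------------
----------------------------------------------------------------
-------------------------------------------------==--=+++*=++=-=
-----------------------------------------=----=++*#**##%%%######
--------------------------------=*=+=**####***###%%%%%%@%%%%%%%%
```

The cup now stands upright and flat on the bench: the foot outline matches 0° and the press is 13.8 N. I'll release it and move above the bowl to look in.

{"method": "arm_command", "body": {"series": "0.1 0 0 0 0; 0 0 0 0 0; 0 0 0 0 0; 0 0 0 -0.12 0; 0 0 0 -0.14 0; 0 0.14 0 -0.1 0; 0 0.15 0 0 0; 0 0.15 0 0 0; 0 0.15 0 0 0; 0 0.15 0 0 0"}}

```text
clock: 18.7
position: [0.6112, -0.0008, 0.2112]
ee_rot: [0.805, 0.593, 0.0, 0.0]
ft_force: [1.3, -1.2, -0.1]
grip_width: 0.998
grasp_force: 0.0
```

Run:
```python
from h import *;st()
a=shot("scene","pics/v_s.png");b=shot("side","pics/v_d.png");w=shot("wrist","pics/v_w.png")
print(proj(w,[[.6233,.0155,.02]]))
C=lambda c,P,r,f:cv2.resize((lambda u,v:c["pixels"][max(0,v-r):v+r,max(0,u-r):u+r])(*proj(c,[P])[0].round().astype(int)),(f,f))
bw=[.6233,.0155,.03];cp=[.5265,-.283,.05]
W=cv2.resize(w["pixels"],(480,300))
o=np.zeros((600,800,3),np.uint8);o[:300,:480]=W;o[:300,490:790]=C(a,bw,35,300);o[300:,:300]=C(a,cp,35,300);o[300:,310:610]=C(b,cp,40,300)
cv2.imwrite("pics/v.png",o[:,:,::-1])
```

```text
t18.70 tray xy -2.4 53.9 z 211.2 yaw 72.72 tilt 0.00 F 1.6 -0.7 -0.1 grip 0.0 w 84.8mm
[[330.49048095 164.18364655]]
```

View pics/v.png

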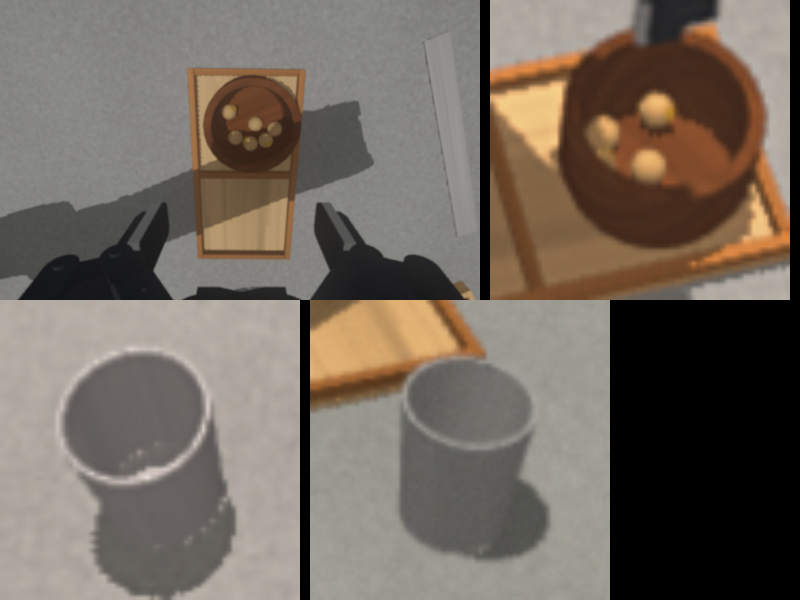

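The wrist view shows all six knobs in the bowl, between about (229,111) and (275,129). The cup is empty and upright on the bench. Next I'll re-measure the bowl and cup positions.

Run:
```python
from h import *
a=shot("scene");b=shot("side");w=shot("wrist")
M=np.array([[.955,-.297],[.297,.955]]);T=lambda P:(M@(np.array(P)[:2]-[.5975,-.053])*1e3).round(1)
def f(c,P,r,s,pts,z,n):
    u,v=proj(c,[P])[0].round().astype(int);q=[ray(c,(u-r+(x+.5)*2*r/s-.5,v-r+(y+.5)*2*r/s-.5),z) for x,y in pts]
    print(n,T((q[0]+q[1])/2),T((q[2]+q[3])/2),"d",np.linalg.norm(q[0]-q[1]).round(4),np.linalg.norm(q[2]-q[3]).round(4))
cp=[.5265,-.283,.05];bw=[.6233,.0155,.03]
f(a,cp,35,300,[(58,117),(213,117),(135,48),(135,187)],.09,"cup s")
f(b,cp,40,300,[(90,101),(225,101),(157,55),(157,147)],.09,"cup d")
q=[ray(w,(x*4/3+.17,y*4/3+.17),.071) for x,y in[(204.5,124),(300,124),(252,75.5),(252,171.5)]]
print("bowl w",T((q[0]+q[1])/2),T((q[2]+q[3])/2),np.linalg.norm(q[0]-q[1]),np.linalg.norm(q[2]-q[3]))
h=cv2.cvtColor(a["pixels"],cv2.COLOR_RGB2HSV)
f(a,bw,35,300,[(68,103),(276,103),(172,24),(172,200)],.071,"bowl s")
q=[ray(w,(x*4/3+.17,y*4/3+.17),.018) for x,y in[(188,69),(305,69),(290,259),(198,259)]];print("tray",[T(k) for k in q])
```

```text
cup s [   1.7 -241.2] [   1.  -241.4] d 0.0742 0.0747
cup d [  -0.9 -240.7] [  -0.7 -239.6] d 0.0738 0.0738
bowl w [10.1 73.5] [ 9.8 70.8] 0.09991738648682905 0.10294750367587967
bowl s [ 1.5 80.5] [ 5.  79.3] d 0.1059 0.1037
tray [array([-63.9, 126.7]), array([ 73.2, 126.9]), array([  73.2, -149.4]), array([ -67. , -149.6])]
```

{"method": "arm_command", "body": {"series": "0 0.03 -0.05 0 0; 0 0.03 -0.053 0 0; 0 0 0 0.12 0; 0 0 0 0.12 0; 0 0 0 0.08 0; 0 0 0 0.06 0; 0 0 0 0 0; 0.5 0 0 0 0; 0.5 0 0 0 0; 0.5 0 0 0 0", "newtons": 50}}

```text
clock: 20.25
position: [0.5793, 0.0324, 0.06]
ee_rot: [0.805, 0.593, 0.001, 0.0]
ft_force: [0.0, 0.4, -0.6]
grip_width: 0.503
grasp_force: 0.0
```

Run:
```python
from h import *;st()
```

```text
t20.25 tray xy -42.8 76.2 z 60.0 yaw 72.71 tilt 0.09 F -0.1 0.4 -0.6 grip 0.0 w 42.7mm
```

{"method": "arm_command", "body": {"series": "0.6 0 0 0 0; 0.7 0 0 0 0; 0.8 0 0 0 0; 0.9 0 0 0 0; 1 0 0 0 0; 1 0 0 0 0; 1 0 0 0 0; 1 0 0 0 0; 1 0 0 0 0; 1 0 0 0 0", "newtons": 50}}

```text
clock: 21.5
position: [0.579, 0.0326, 0.0594]
ee_rot: [0.805, 0.593, 0.0, 0.0]
ft_force: [1.6, -0.1, 5.2]
grip_width: 0.125
grasp_force: 51.5
```

Run:
```python
from h import *;st()
```

```text
t21.50 tray xy -43.0 76.2 z 59.4 yaw 72.72 tilt 0.04 F 1.6 0.4 5.2 grip 51.5 w 10.6mm
```

{"method": "arm_command", "body": {"series": "1 0 0 -0.02 0; 1 0 0 -0.04 0; 1 0 0 -0.04 0; 1 0 0 -0.02 0; 1 -0.04 -0.002 0 0; 1 -0.07 -0.003 0 0; 1 -0.07 -0.003 0 0; 1 -0.07 -0.002 0 0; 1 -0.07 0 0 0; 1 -0.04 0 0 0"}}

```text
clock: 22.75
position: [0.5308, -0.1063, 0.1066]
ee_rot: [0.806, 0.592, -0.001, -0.0]
ft_force: [0.2, 0.1, -2.0]
grip_width: 0.122
grasp_force: 51.2
```

```bash
cat > tilt.py <<'E'
from h import *
st()
# bowl silhouette in both views: knob count in wrist view and bowl mask extents
w=shot("wrist","pics/b_w.png");H=cv2.cvtColor(w["pixels"],cv2.COLOR_RGB2HSV)
for n in("scene","side"):
    c=shot(n,f"pics/b_{n}.png");H=cv2.cvtColor(c["pixels"],cv2.COLOR_RGB2HSV)
    m=((H[...,0]<13)&(H[...,1]>130)&(H[...,2]<135)).astype(np.uint8);m[:120]=0
    N,l,s,ce=cv2.connectedComponentsWithStats(m)
    k=1+s[1:,4].argmax();print(n,s[k],ce[k].round(1))
E
python3 tilt.py
```

```text
t22.75 tray xy -47.8 -70.7 z 106.6 yaw 72.58 tilt 0.07 F 0.1 0.2 -2.0 grip 51.2 w 10.3mm
scene [ 271  217   51   54 1638] [296.4 245.1]
side [ 351  171   45   45 1135] [375.5 194.6]
```

{"method": "arm_command", "body": {"series": "1 0.004 0 0.02 0; 1 0.004 0 0.03 0; 1 0 0 0.03 0; 1 0 0 0.02 0; 1 0 0 0.01 0; 1 0 0 0.005 0; 1 0 0 0.002 0; 1 0 0 0.001 0; 1 0 0 0 0; 1 0 0 0 0"}}

```text
clock: 24.15
position: [0.5332, -0.1008, 0.06]
ee_rot: [0.805, 0.593, 0.0, 0.0]
ft_force: [0.1, 0.5, -2.2]
grip_width: 0.127
grasp_force: 51.2
```

```bash
python3 tilt.py
python3 - <<'E'
from h import *
a=shot("scene");asc(a,[.578,-.117,.05],34,30,1,2,20,200)
E
```

```text
t24.15 tray xy -47.2 -64.8 z 60.0 yaw 72.72 tilt 0.02 F -0.1 0.5 -2.2 grip 51.2 w 10.8mm
scene [ 277  228   48   52 1557] [301.7 254.9]
side [ 350  185   44   44 1037] [373.4 208.5]
300 253
=====================-.    ....::::.  :*%%%%%%%%%%%%%%%%%%%%%%%%%%%%
======================:    ....::::.  :*%%%%%%%%%%%%%%%%%%%%%%%%%%%%
======================:.   ...:----.  :*%%%%%%%%%%%%%%%%%%%%%%%%%%#%
======================-.  .. .:----.  :*%%%%%%%%%%%%%%%%%%%%%%%@@@@@
=======================.  .....----: .:=**##%%%%%%%%%%%%%%@@@@@@@@@@
=======================:  .   .----:.:::-==+#%%%%%%#%@@@@@@@@@@@@@%#
=======================:.  ....-----.::::::-+*##@@@@@@@@@@@@@@####+=
=====================--::.. . .:----.:::::::--+*%@@@@@@@@%%##+======
====================--:::.. . .:----:::::::::-++*#@@%###@%%=====+++*
==================--:::::.. ...:-----::::::::-++++**+==+@@@*+++#@@@@
=================--::::::...::::----:...::::::-+++++==++#@@@@@@@@@@@
================-::::::::::.:::::---:. ..::::::-=++++*@@+@@@@@@@@@@@
===============-:::::::::::.....:::::....::::::::-+++*@@+@@@@@@@@@@@
=============
[... 2529 characters left out ...]
@@@@@@@@@+
%%%%+%==+*********+-:::::::::::::::::::::::::::::::=+***+#@@@@@@@@@*
%%%%#%+==*****++++++-:::::::::::::::::::::::::::::=+*****#@@@@@@@@@#
%%%%+*%==+++++++++++==:::::::::::::::::::::::::::=*******#@@@@@@@@@#
%%%%#=*==+++++++++++++=-:::::::::::::::::::::::=+********#@@@@@@@@@@
%%%%%#%===++++++++++++++=-:::::::::::::::::::-=**********#@@@@@@@@@@
%%%%%%@+==++++++++++++***++-:::::::::::::::==+************@@@@@@@@@@
%%%%%%%%+=+++++++**********++=--:::::::-==+****************@@@@@@@@@
%%%%%#*@%=+++*******************++++++++*******************%@@@@@@@@
%%%%%#*@@++********************************************++++*%@@@@@@@
%%%%%#+@@%+***************************************+++++++++=*@@@@%##
```

{"method": "arm_command", "body": {"series": "1 0 0 0.002 0; 1 0 0 0 0; 1 0 0 0.001 0; 1 0 0 0 0; 1 0 0 0.001 0; 1 0 0 0 0; 1 0 0 0 0; 1 0 0 0 0; 1 0 0 0 0; 1 0 0 0 0"}}

```text
clock: 25.6
position: [0.5332, -0.1008, 0.0593]
ee_rot: [0.805, 0.593, 0.0, 0.0]
ft_force: [-6.6, 1.6, 13.2]
grip_width: 0.123
grasp_force: 52.8
```

Run:
```python
from h import *;st()
```

```text
t25.60 tray xy -47.2 -64.7 z 59.3 yaw 72.71 tilt 0.02 F -6.8 -0.4 13.2 grip 52.8 w 10.4mm
```

{"method": "arm_command", "body": {"series": "0.85 0 0 0 0; 0.75 0 0 0 0; 0.65 0 0 0 0; 0.6 0 0 0 0; 0.6 0 0 -0.06 0; 0.6 0 0 -0.12 0; 0.6 0 0 -0.12 0; 0 -0.14 0.04 0 0; 0 -0.15 0.04 0 0; 0 -0.15 0.039 0 0", "newtons": 20}}

```text
clock: 26.85
position: [0.5262, -0.2847, 0.1786]
ee_rot: [0.805, 0.593, 0.0, 0.0]
ft_force: [0.9, 0.4, 0.0]
grip_width: 0.995
grasp_force: 0.0
```

Run:
```python
from h import *;st()
a=shot("scene","pics/k.png");w=shot("wrist","pics/kw.png")
asc(a,[.578,-.117,.05],34,30,1,2,20,200)
```

```text
t26.85 tray xy 0.7 -242.4 z 178.6 yaw 72.76 tilt 0.05 F 0.7 0.6 0.0 grip 0.0 w 84.6mm
300 253
%%%%%%%%@%%%%%@%%%%%%%%%%%%%%%%%%%%%%%%%%%%%%%%%%%%%%%%%%%%%%%%%%%%%
%%%%%%%%%%%%%%%%%%%%%%%%%%%%%%%%%%%%%%%%%%%%%%%%%%%%%%%%%%%%%%%%%%%%
%%%%%%%%%%%%%%%%%%%%%%%%%%%%%%%%%%%%%%%%%%%%%%%%%%%%%%%%%%%%%%%%%%%@
%%%%%%%%%%%%%%%%%%%%%%%%%%%%%%%%%%%%%%%%%%%%%%%%%%%%%%%%%%%%%%%@@@@@
%%%%%%%%@%%%%%%%%%%%%%%%%%%%%#########*##%%%%%%%%%%%%%%%%%@@@@@@@@@@
%%%%%%%%%%%%%%%%%%%%%%%%%%#*****************#%%%%%%%%@@@@@@@@@@@@@%#
%%%%%%%%%%%%%%%%%%%%%%%##*++++****************#%@@@@@@@@@@@@@@%###+=
%%%%%%%%%%%%%%%%%%%%%%#*++++++++======++++***++*%@@@@@@@@@@##*+=====
@%%%%%%%@@%%%%%%%%%%#**++++==----:::::---==+**++*%@@%###@@%=====++**
%%%%%%%%%%%%%%%%%%##*++*+=--::::::::::::::--==++++##+==+@@@*++*#@@@@
%%%%%%%%%%%%%%%%%#*++*++-:::::::-::::::::::::--+++++++++#@@@@@@@@@@@
%%%%%%%%%%%%%%%%#*++*+=-:::::::-:::::::::::::::-=++++*@@+@@@@@@@@@@@
%%%%%%%%%%%%%%%#*++++-::::::::--:::::::::::::::::=+++*@@*@@@@@@@@@@@
%%%%%%%%%%%%%%%#+++=-:::::::--::::::::::::::::::::=+++#@*%@@@@@@@@@@
%%%%%%%%%%%@@@%*+*=-::::::::-:::::::::::
[... 2433 characters left out ...]
@@@@@@@@@+
%%%%%@@@@@@@@%****+-::::::::::::::::::::::::::::::-=+****#@@@@@@@@@*
%%%%%%@@@@@@@@*+**++-:::::::::::::::::::::::::::::=******%@@@@@@@@@#
%%%%%*@@@@@@@@*++++++-::::::::::::::::::::::::::-=******#@@@@@@@@@@#
%%%%%*@@@@@@@@@+++++++=::::::::::::::::::::::::-+*******#@@@@@@@@@@@
%%%%%%@@@@@@@@@@++++++++-::::::::::::::::::::-=*********#@@@@@@@@@@@
%%%%%%@@@@@@@@@@*++++****+=::::::::::::::::-=**********#@@@@@@@@@@@@
%%%%%%%@@@@@@@@@@*+*********+=-::::::::-===+**********#@@@@@@@@@@@@@
%%%%%%*@@@@@@@@@@#**************++++++***************#@@@@@@@@@@@@@@
%%%%%%*@@@@@@@@@@@#*********************************#@@@@@@@@@@@@@@@
%%%%%%+@@@@@@@@@@@@@#*****************************#%@@@@@@@@@@@@@@##
```

{"method": "arm_command", "body": {"series": "0 0.004 0 0.1 0; 0 0 0 0.1 0; 0 0 0 0.06 0; 0 0 0 0.024 0; 0 0 0 0 0; 0.2 0 0 0 0; 0.25 0 0 0 0; 0.25 0 0 0 0; 0.25 0 0 0 0; 0.25 0 0 0 0", "newtons": 30}}

```text
clock: 28.2
position: [0.5276, -0.2819, 0.0663]
ee_rot: [0.805, 0.593, 0.001, 0.001]
ft_force: [-1.2, 0.9, 7.2]
grip_width: 0.856
grasp_force: 34.0
```

Run:
```python
from h import *;st()
```

```text
t28.20 tray xy 1.2 -239.3 z 66.3 yaw 72.72 tilt 0.14 F -1.4 0.5 7.2 grip 34.0 w 72.8mm
```

{"method": "arm_command", "body": {"series": "0.25 0 0 -0.03 0; 0.25 0 0 -0.06 0; 0.25 0 0 -0.07 0; 0.25 0 0 -0.06 0; 0.25 0 0 -0.03 0; 0.25 0.03 0 0 0; 0.25 0.05 0 0 0; 0.25 0.06 0 0 0; 0.25 0.07 0 0 0; 0.25 0.08 0 0 0"}}

```text
clock: 29.45
position: [0.5612, -0.1681, 0.1635]
ee_rot: [0.805, 0.593, -0.0, -0.001]
ft_force: [0.2, 0.5, -1.4]
grip_width: 0.852
grasp_force: 35.4
```

{"method": "arm_command", "body": {"series": "0.25 0.08 0 0 0; 0.25 0.08 0 0 0; 0.25 0.08 0 0 0; 0.25 0.07 0 0 0; 0.25 0.06 0 0 0; 0.25 0.05 0 0 0; 0.25 0.035 0 0 0; 0.25 0.02 0 0 0; 0.25 0 0 0 0; 0.25 0 0 0 0"}}

```text
clock: 30.7
position: [0.6176, 0.0097, 0.1647]
ee_rot: [0.806, 0.592, -0.0, 0.0]
ft_force: [-0.3, 0.1, -1.2]
grip_width: 0.85
grasp_force: 35.4
```

Run:
```python
from h import *;st()
o=manip.get_obs();c=shot("side","pics/c1.png");A=o["position"]+[0,0,.0237]
yh=np.array([.297,.955,0]);xh=np.array([.955,-.297,0]);zh=np.array([0,0,1.]);t=np.linspace(0,2*np.pi,60)[:,None]
u0=proj(c,[o["position"]+[0,0,-.04]])[0].round().astype(int)-[28,26]
for th in (-10,0,10,20):
    s,k=np.sin(np.radians(th)),np.cos(np.radians(th));u=s*yh+k*zh;n=k*yh-s*zh
    f=proj(c,A-.09*u+.03*(np.cos(t)*xh+np.sin(t)*n))-u0
    print(th,f.min(0).round().tolist(),f.max(0).round().tolist())
asc(c,o["position"]+[0,0,-.04],28,26,1,2,40,180)
```

```text
t30.70 tray xy 0.6 65.8 z 164.7 yaw 72.65 tilt 0.03 F -0.3 0.0 -1.2 grip 35.4 w 72.3mm
-10 [13.0, 24.0] [37.0, 39.0]
0 [15.0, 29.0] [39.0, 42.0]
10 [17.0, 33.0] [41.0, 43.0]
20 [19.0, 37.0] [44.0, 43.0]
355 148
*:                .--=-================++:       -@@@@@@
%+.               --===============-==----.     .#@@@@@@
%#-              :---===============-------. -- :@@@@@@@
%%+:            :----========-==-==--------: -= :@@@@@@@
%%#+:          .----====-========-=-=-------.-- -@@@@@@@
%%%#+==+:      :-----===============--------:=- -@@@@@@@
%%%%####-     ..--===========-==-=====------.-: =@@@@@@@
%%%%%%%*:   .--:-=-----========-==-==-------.-: +@@@@@@@
%%%%%%%*:   .-=.-----===========--===--=---:.-: :+#@@@@@
%%%%%%%*:   .=-::-=-=-===============-=----::-: -++***#%
%%%%%%%*:   .==::------=========-===-------..-. -+++*+++
%%%%%%%*:   .==:-------=====-==--===-------.:-..+*++*+++
%%%%%%%*.   .==:------=--==-=======-=------.:===++****++
%%%%%%%*:   :--:--------=-=-=-===---=-=----.:=*+**+***++
%%%%%%%%-   :--.:--------=-===-==-==------:.-=##******++
%%%%%%%%+:  :=-.:---------======-=
[... 1374 characters left out ...]
%%%%%%%%%%%%%%%%
%%%%%%%%%%%%%%%%%%#*+========--====*#%%%%%%%%%%%%%%%%%%%
%%%%%%%%%%%%%%%%%%%%%#*++=======+**#%%%%%%%%%%%%%%%%%%%%
%%%%%%%%%%%%%%%%%%%%%%%%%####*###%%##%@@#%%%%%%%%%%%%%%%
%%%%%@%%%%%%%%%%%%%%%%%%%%%%%##%%%%%%@@@@@%%%%%%%%%%%%%%
%%%%%%%%%%%%%%%%%%%%%%%##%%%%%%%%%#*==+%@@%%%%%%%%%%%%%%
%%%%%%%%%%%%%%%%%##%%%%%%%%%%*+====----*@@#%%%%%%%%%%%%%
%%%%%%%%%%%##%%%%%%%%%%*+=-==---------=+%@@%%%%%%%%%%%%%
%%%%%##%@@%%%%%%%*+====---------=+****#++%@@%%%%%%%%%%%%
#%%@%%%%%%%*+====---------==+***#@@@@@@#+*@@%%%%%%%%%%%%
%%%%%*+====----------=****##@@@@@@@@@@@@**%@@@%%%%%%%%%%
+=====--------==+****@@@@@@@@@@@@@@@@@@@@**%@%%%%%%%%%%%
------=-==+****@@@@@@@@@@@@@@@@@@@@@@@@@@#+===+%%%%%%%%%
```

The cup is upright over the left bay, so I'll lower it.

{"method": "arm_command", "body": {"series": "0.25 0 0 0.03 0; 0.25 0 0 0.05 0; 0.25 0 0 0.055 0; 0.25 0 0 0.05 0; 0.25 0 0 0.03 0; 0.25 0 0 0.01 0; 0.25 0 0 0.003 0; 0.25 0 0 0.001 0; 0.25 0 0 0 0; 0.25 0 0 0 0"}}

```text
clock: 32.0
position: [0.6179, 0.0108, 0.0735]
ee_rot: [0.805, 0.593, 0.0, 0.0]
ft_force: [0.1, 0.7, -1.3]
grip_width: 0.86
grasp_force: 35.4
```

Run:
```python
from h import *;st()
```

```text
t32.00 tray xy 0.5 67.0 z 73.5 yaw 72.72 tilt 0.04 F -0.1 0.7 -1.3 grip 35.4 w 73.1mm
```

{"method": "arm_command", "body": {"series": "0.25 0 0 0.002 0; 0.25 0 0 0 0; 0.25 0 0 0.001 0; 0.25 0 0 0 0; 0.25 0 0 0.001 0; 0.25 0 0 0 0; 0.25 0 0 0 0; 0.25 0 0 0 0; 0.25 0 0 0 0; 0.25 0 0 0 0"}}

```text
clock: 33.25
position: [0.618, 0.0108, 0.0723]
ee_rot: [0.805, 0.593, 0.0, 0.0]
ft_force: [-2.2, -0.1, 8.3]
grip_width: 0.851
grasp_force: 35.8
```

Run:
```python
from h import *;st()
```

```text
t33.25 tray xy 0.6 67.0 z 72.3 yaw 72.72 tilt 0.05 F -2.1 -0.8 8.3 grip 35.8 w 72.4mm
```

The cup has touched down at 8.3 N. I'll release it and retreat straight up.

{"method": "arm_command", "body": {"series": "0.12 0 0 0 0; 0.05 0 0 0 0; 0 0 0 0 0; 0 0 0 0 0; 0 0 0 -0.05 0; 0 0 0 -0.1 0; 0 0 0 -0.12 0; 0 0 0 -0.12 0; 0 0 0 0 0; 0 0 0 0 0"}}

```text
clock: 34.5
position: [0.6176, 0.0107, 0.2282]
ee_rot: [0.805, 0.593, 0.0, 0.0]
ft_force: [-0.5, 0.1, -0.7]
grip_width: 0.999
grasp_force: 0.0
```

Run:
```python
from h import *;st()
w=shot("wrist");b=shot("side","pics/fin_d.png")
M=np.array([[.955,.297],[-.297,.955]]);W=lambda x,y,z:np.append(M@np.array([x,y])/1e3+[.5975,-.053],z)
# cup outline check: predicted rim/foot extents vs picture; knob count in bowl from the wrist
t=np.linspace(0,6.28,60)
for r,z in((.037,.096),(.03,.006)):
    p=proj(b,np.c_[.618+r*np.cos(t),.0108+r*np.sin(t),0*t+z])-(proj(b,[[.618,.0108,.05]])[0].round()-[26,28]);print(p.min(0).round(),p.max(0).round())
asc(b,[.618,.0108,.05],26,28,1,2,40,180)
H=cv2.cvtColor(w["pixels"],cv2.COLOR_RGB2HSV);print(proj(w,[W(0,-66,.03)]))
asc(w,W(0,-66,.03),50,40,2,2,20,220)
```

```text
t34.50 tray xy 0.3 66.8 z 228.2 yaw 72.72 tilt 0.05 F -0.5 -0.0 -0.7 grip 0.0 w 84.9mm
[12.  6.] [42. 22.]
[14. 35.] [37. 49.]
353 172
#%%%%%%%%%%%%%%%%%%%%%%%%%%%%%%%%%%%%%%%%%%%%%%%%%%%
%%%%%%%%%%%%%%%%%%%%%%%%%%%%%%%%%%%%%%%%%%%%%%%%%%%%
%%%%%%%%%%%%%%%%%%%%%%%%%%%%%%%%%%%%%%%%%%%%%%%%%%%%
%%%%%%%%%%%%%%%%%%%%%%%%%%%%%%%%%%%%%%%%%%%%%%%%%%%%
%%%%%%%%%%%%%%%%%%%%%%%%%%%%%%%%%%%%%%%%%%%%%%%%%%%%
%%%%%%%%%%%%%%%%%%%%%%%%%%%%%%%%%%%%%%%%%%%%%%%%%%%%
%%%%%%%%%%%%%%%%%%%%%%%%%%%##%%%%%%%%%%%%%%%%%%%%%%%
%%%%%%%%%%%%%%%%%%%%%##**++**#%%%%%#%%%%%%%%%%%%%%%%
%%%%%%%%%%%%%%%%%%#+=========++++#%###%%%%%%%%%%%%%%
%%%%%%%%%%%%%%%%#+===========+=++++==+#%%%%%%%%%%%%%
%%%%%%%%%%%%%%%*=--===-=======+++++=-=+*#%%%%%%%%%%%
%%%%%%%%%%%%%%#==-=-========+=+++++=--=+#%%%%%%%%%%%
%%%%%%%%%%%%%%+----==-=======++++++=---=+#%%%%%%%%%%
%%%%%%%%%%%%%#=-----=-========+=+++=----=*%%%%%%%%%%
%%%%%%%%%%%%%*=----=--=========++++=-----+%%%%%%%%%%
%%%%%#%%#%%##+=----=-=-=======+=+++=-----+#%%%%%%%%%
%%%#%#%%%%%%##=----=--=======++++++==---=*#%%%%%%%%%
%%%%%%%%%%%%*=------=======++++=+++=----=*%%%%%%%%%%
%%%%%%%%%%%
[... 3380 characters left out ...]
-+*****+-:::-::.:-==+=+*###*=:::::---
:::..........-*####*+======-::=++*++++*+=::::::---
:::..........:*####*+=+*+++==-+*****+-:::::::::---
:.............+####*+=*****++=**##**+-:::::::.:---
.:............:+*#*+-=***##*+=**##*#*=:::::::::---
...............:---:.-**###*+=+##*##*-:::::::::---
.....................:+*###*+--+****+::::::::::---
......................-+###*=:::-=--:.:::::::::---
.......................:=++-:.......:::::::::::---
................................:::::::::::::::---
:::::...........................::::::::::::::----
----:.........................::::::::::::::::----
-----:.......................:.:::::.::.::::::----
-----:..........................:.....:..::::-----
```

The cup outline matches the upright prediction in the left bay. The wrist view shows six knobs in the bowl in the right bay.

```bash
python3 -c "
from workcell import manip
print(manip.hand_in())"
```

```text
the job is handed in; nothing more can be done
None
```

The job is handed in at about 35 s of the 72 s limit: all six knobs went into the bowl in its own bay, the bowl now stands where the cup was and the empty cup stands upright where the bowl was, and I never moved near the glue, screwdriver or tape; the hand-in returned no verdict.

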